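# Draw out the slide tub and open it

### The arm

A 6-joint arm with a two-finger parallel gripper is mounted at the origin on the work surface. World frame = base frame: x ahead of the robot, y to its left, z up, the work surface at z = 0. Lengths are in m, angles in rad, forces in N, time in s.
With the tool pointing down it reaches from about 0.35 to 0.8 m from the base axis. Payload 7.3 kg.
Tool frame: the origin (TCP) lies midway between the tips of the shut fingers; the grasp point (between the pads) lies 19 mm behind it; z points along the fingers, y is the line along which they close (so a half turn about z gives the same grasp; the last joint's range is limited). The gripper opens to 85 mm and grips with 20 to 120 N. Pads are 22 mm wide; open, the fingers measure 114 mm over their backs; the gripper's body (76 mm by 85 mm) begins 54 mm behind the grasp point. The pads swing forward as they close: fully open they stand 13 mm farther back than shut.
Start: joints at [1.107, 0.342, 1.524, -0, 1.275, -0.146], TCP at [0.164, 0.499, 0.231] pointing down, gripper open.
Joint ranges: [-2.53, 2.53], [-0.77, 2.02], [0.04, 2.7], [-1, 4.14], [0.28, 2.66], [-3.11, 3.11]. Speed limits (rad/s): [2.57, 2.57, 3.14, 3.14, 3.14, 3.14].

### API

Orientations are given as a unit quaternion [w, x, y, z].
In Python, from cell import ctrl gives the robot as it stands. The module is installed in compiled form; this text tells all that it offers.
- The arm moves only by the tool move_arm, never from a script. Its argument "series" is a list of rows, each a list of 4 numbers: the shift along the tool's x, y, z in m, then the turn about the tool's z in rad. A call has 1 to 12 rows; each row shifts and turns the commanded pose from where the row before left it, along the tool's axes as they then stand; what a row does not reach is not made up. A row lasts 1/8 s, in which the tool goes at most 62.5 mm and 10.7 degrees, less where a joint would pass 70% of its speed; a pose out of reach is approached as far as the arm can. A call with a gripper value outside its range is refused whole. "claw" is the closure, from -1 (fully open) to 1 (shut), set as the call begins (left out, the last holds). The fingers move at their own pace and stop on an object; "newtons" is the grip in N (left out, the last holds). Time passes only in rows, so rows that do not move let the fingers close. It gives the time, the measured TCP pose, the force, the opening and the grip force at its end, in the units of the state.
- ctrl.state(): the state, without advancing time (a new reading comes with each control period).
- ctrl.grab_frame(name): name is "scene" or "top" or "wrist"; returns the picture (384x512x3 uint8, blue, green, red); there is no depth.
- ctrl.calibration(name): a dict with "fx", "fy", "cx", "cy" (pixels), "k1" (the pictures are not rectified: a ray, as slopes to the right and down, at radius r is drawn at 1 + k1 r^2 times it, then the intrinsics apply), "extrinsics" (4x4, takes a point from world to camera coordinates). Camera axes: x right, y up, looking along -z (the intrinsics and any distortion apply to the point x, -y, -z); pixel columns grow to the right and rows downward; lengths in m; the calibration is good to about 2 mm. A picture is of the moment at which its call begins: read the wrist's pose just before it. calibration takes no time and is no camera call; for the wrist camera it gives the pose at the moment of the call.
- ctrl.hand_in(): hands the job in; it is judged then, once.
The state is a dict: "time": time; "joint_positions": joint angles; "qd": joint speeds; "tau": joint torques, N m; "tcp_pos": TCP position; "orientation": TCP orientation; "force": force on the tool from outside, world axes, zero at the start; "ft_torque": the same for the moment, N m; "finger_gap": opening from 0.0 (shut) to 1.0 (fully open); "gripper_force": force on a finger pad.
Only numpy, scipy, OpenCV 4.12 (cv2) and the standard library are available. Lean on these libraries where they do the work, as an engineer would, in place of code of your own. Each camera call takes 0.05 s, during which the arm holds its last target. There are 200 camera calls.

### The job

Loosen the rail's clamp knob fully, slide the carriage out from under the lamp until its pointer stands at the index blade, and turn the knob fully back to clamp it there. Then tip up the front of the tub's lid by its tab, draw the lid out from under the hooks at its back, and set it down gently (not dropped) flat, right way up, in the steel tray. Leave everything else on the bench where it is.

Things in the scene. Friction and masses are not known exactly. Their poses are not given: they have to be found in the camera images.
- knob (a joint): clamp knob of the slide rail, rad. 0 = clamped tight (its black bar lies in line with the rail), 1.35 = fully loosened (bar across the rail, hard stop). Grows as it is turned counter-clockwise seen from its top; the clamp bites below about 0.45. Needs about 0.2 N m
- knob_grip (a point): point to grip on the knob: on its axis, 12 mm below the top of the bar and 24 mm above its foot. The bar is 46 mm long, 12 mm thick and 36 mm tall, on a hub of 34 mm diameter. Site axes turn with the knob: z = knob axis pointing out, leaning 30 degrees from vertical towards the robot's side of the rail (-x of the guide); y = along the bar; x = across its thickness
- guide: the fixed aluminium slide rail, 85 mm wide (its x) and 500 mm long (its y, -0.23 to +0.27), on the bench, with black end blocks. Origin on the bench under the rail's centre line, level with the knob; x away from the robot, y along the rail to the left. The knob's boss stands 120 mm out in front of the rail at y = 0
- carriage (a joint): how far the carriage stands along the guide's +y, m (0 = carriage origin at guide y -0.11; end stops at -0.01 and 0.21). Sliding takes about 2 N when unclamped
- fin (a point): centre of the top edge of the upright aluminium fin on the left end of the carriage, to push or pull it by: 12 mm thick (guide x), 34 mm long (along the rail), 54 mm tall above the carriage plate (plate top 42 mm above the bench). Axes as the guide's
- pointer (a point): tip of the carriage's thin pointer, on the plate's front edge beside the fin (3 mm wide, sticking 15 mm out to the front). Axes as the guide's
- mark (a point): tip of the fixed index blade (3 mm wide, 42 mm high) on a small post just in front of the rail; the pointer passes by it with a few mm gap. The pointer is on the mark when it has the same y in this point's frame (y along the rail)
- tub_rim (a point): centre of the rim of the grey tub fixed on the carriage: 84 mm (x) by 100 mm (y), walls 4 mm, rim 97 mm above the bench. Axes as the guide's. Two steel hooks at its back (+x) reach 8 mm over the lid's back edge, 4 mm above the lid's top and 12 mm above the rim at their tops, so the lid cannot go straight up: tip its front up first (0.1 to 0.25 rad), then draw it out to the front
- lid: loose grey lid on the tub: flat plate 88 mm (x) by 104 mm (y), 5 mm thick, with two 5 mm deep locating bars underneath that sit inside the tub's front and back walls with 3 mm play. Origin: centre of the plate's underside, so it rests 5 mm above the floor of a tray. x towards its back edge (under the hooks), y to the left, z up. 90 g
- lid_grip (a point): point to grip on the lid's tab: the tab stands 24 mm in front of the lid's centre and leans 25 degrees to the front (-x); it is 12 mm thick (y), 22 mm wide and 45 mm long; this point is on its middle line, 30 mm up from the plate. Axes as the lid's
- lid_back (a point): middle of the lid's lower back edge, the line about which it tips up. Axes as the lid's
- tray: low open steel tray for the lid on the bench, left or right in front of the rail: 128 mm (its x) by 150 mm (its y), 14 mm high, walls 4 mm, floor 4 mm thick. Origin under its centre
- lamp: fixed bench lamp over the right end of the rail. Origin on the bench below the shade's centre; the shade is 150 mm across, underside 172 mm and top 305 mm above the bench; its 14 mm post and 110 mm foot stand 170 mm behind (its +x), arm up to 340 mm
- rack: fixed tube rack with corked tubes, 114 x 142 mm, 90 mm tall, in front of the rail on the side where the tray is not. Origin under its centre
- dropper: small amber dropper bottle, 26 mm across, 62 mm tall, standing in front of the rail, beside the clamp knob. Origin under its centre
- dishes: two stacked petri dishes, 86 mm across, 29 mm tall, in front of the rail on the other side of the knob. Origin under its centre
- mug: white mug, 76 mm across, 90 mm tall, at the left. Origin under its centre
- vial: small capped vial, 24 mm across, 52 mm tall, close behind the rail. Origin under its centre
Things that resemble listed ones, but are neither listed nor needed, are in the scene too. What is shaped like the lid but orange or pink is not meant.

How it is judged:
By the outcome, as a careful person would: the job done as asked, in the order asked, and still so for the second after the job is handed in, with the robot touching nothing.
It also fails if it takes over 72 s, if anything falls off the work surface, if the arm or the gripper's body presses on something with over 40 N, if the wrist force passes 120 N, or if a joint passes its speed limit or range.

## Working session

There is one attempt and no reset: what is moved stays moved. The work goes in short steps, Python scripts to look and compute and a tool call to move; the robot and the scene stay as the last step left them, time stands still between calls to the robot, and variables do not carry over. Pictures are saved under pics/ and viewed, at most 10 in all, crops included, and the job is handed in when it is done.

Besides the shell and the picture viewer there is one more tool, called as name([rows], argument=value, ...), one row to a line, values as JSON. move_arm: Moves the arm, as the interface text tells. Its arguments: {"type":"object","properties":{"series":{"type":"array"},"claw":{"type":"number"},"newtons":{"type":"number"}},"required":["series"]}

```bash
mkdir -p pics
cat > h.py <<'E'
import numpy as np, cv2
from cell import ctrl
from scipy.spatial.transform import Rotation as R
def cal(n):
    c=ctrl.calibration(n); c['extrinsics']=np.array(c['extrinsics']); return c
def ray(c,u,v):
    K=np.array([[c['fx'],0,c['cx']],[0,c['fy'],c['cy']],[0,0,1.]])
    p=cv2.undistortPoints(np.array([[[u,v]]],float),K,np.array([c['k1'],0,0,0.]))[0,0]
    E=c['extrinsics']; d=E[:3,:3].T@np.array([p[0],-p[1],-1]); o=-E[:3,:3].T@E[:3,3]
    return o,d/np.linalg.norm(d)
def plane(c,u,v,z):
    o,d=ray(c,u,v); return o+d*(z-o[2])/d[2]
def tri(*obs):
    A=np.zeros((3,3));b=np.zeros(3);L=[]
    for c,u,v in obs:
        o,d=ray(c,u,v);P=np.eye(3)-np.outer(d,d);A+=P;b+=P@o;L.append((P,o))
    x=np.linalg.solve(A,b); return x,[np.linalg.norm(P@(x-o)) for P,o in L]
def proj(c,p):
    q=c['extrinsics']@np.append(p,1); x,y=q[0]/-q[2],-q[1]/-q[2]; s=1+c['k1']*(x*x+y*y)
    return c['fx']*x*s+c['cx'],c['fy']*y*s+c['cy']
E
python3 - <<'E'
from h import *
print(ctrl.state())
for n in ['scene','top']:
    f=ctrl.grab_frame(n); cv2.imwrite(f'pics/{n}0.png',f); 
    c=cal(n); print(n,c['fx'],c['k1'],(-c['extrinsics'][:3,:3].T@c['extrinsics'][:3,3]).round(3))
E
cd pics; python3 -c "
import cv2
for n in ['scene','top']: cv2.imwrite(n+'0b.png',cv2.resize(cv2.imread(n+'0.png'),(800,600),interpolation=cv2.INTER_CUBIC))"
```

```text
{'time': 0.0, 'joint_positions': array([ 1.10701169e+00,  3.42715272e-01,  1.52508622e+00,  7.95774086e-06,
        1.27537133e+00, -1.45961430e-01]), 'qd': array([-1.15680937e-03, -2.46060657e-03,  1.47496224e-04,  4.42654364e-05,
        7.06361817e-04, -2.12818604e-04]), 'tau': array([ 5.23725157e-04, -4.33691919e+01, -2.46001160e+01, -2.95470709e-04,
        8.03989271e-03, -2.34008951e-05]), 'tcp_pos': array([0.16382791, 0.49833773, 0.23060567]), 'orientation': array([-2.40790930e-04,  1.58244716e-01,  9.87399608e-01, -7.52506030e-04]), 'force': array([-0.87776588,  0.00093096,  0.17240258]), 'ft_torque': array([ 0.00071631, -0.01470847, -0.04494507]), 'gripper_force': 0.0, 'finger_gap': 1.0023735660636648}
scene 499.8583695369915 0.03632070933409505 [ 1.086 -0.531  1.028]
top 466.52135547588773 -0.1837465331239077 [0.403 0.04  1.259]
```

View pics/scene0b.png

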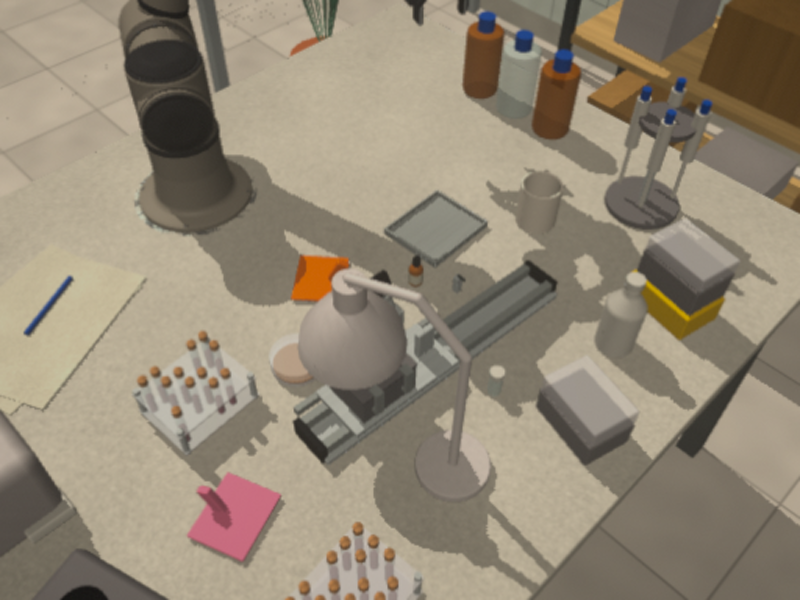

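View pics/top0b.png

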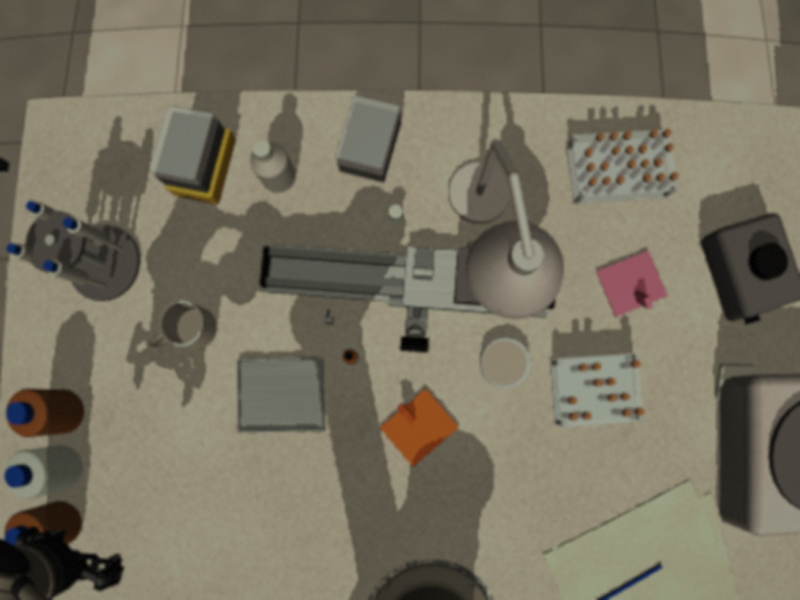

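The scene view (800x600 scale) shows the rail from (310,430) to (545,275), with the lamp shade over the tub. In the top view the knob bar is at (415,344), the index blade at (328,317), the fin at (424,262), the tray at (281,393), the dropper at (350,356), the dishes at (505,361) and the rack at (597,388).

Look-alikes in the top view:
- Orange lid (420,427): not meant.
- Pink lid (632,282): not meant.
- Second rack (622,163): behind the rail, so not the listed one.
- Grey boxes (370,137) and (188,145): not the tub.
- Grey lid: under the shade at about (490,280). This is the one I want.

Next is a close crop.

Run:
```python
from h import *
t=cv2.imread('pics/top0.png'); s=cv2.imread('pics/scene0.png')
a=cv2.resize(t[145:245,155:365],None,fx=3.8,fy=3.0,interpolation=cv2.INTER_CUBIC)
b=cv2.resize(s[160:300,180:380],None,fx=2.1,fy=2.1,interpolation=cv2.INTER_CUBIC)
im=np.zeros((600,800,3),np.uint8); im[:300,:798]=a; im[300:594,:420]=b
cv2.imwrite('pics/crop1.png',im)
c=cal('top'); k=.64
for n,u,v,z in [('knob',415,340,.09),('mark',328,312,.06),('fin',424,262,.096),('railL',265,267,.03),('railR',553,303,.03),('tray',281,393,.01),('drop',350,356,.06),('dish',505,361,.029),('rack',597,388,.09),('vial',395,212,.052),('mug',183,323,.09),('lamp',515,270,.2)]:
    print(n,plane(c,u*k,v*k,z).round(3))
```

```text
knob [0.483 0.034 0.09 ]
mark [0.529 0.179 0.06 ]
fin [0.609 0.021 0.096]
railL [0.609 0.294 0.03 ]
railR [ 0.553 -0.201  0.03 ]
tray [0.393 0.263 0.01 ]
drop [0.457 0.141 0.06 ]
dish [ 0.453 -0.119  0.029]
rack [ 0.408 -0.26   0.09 ]
vial [0.702 0.071 0.052]
mug [0.504 0.416 0.09 ]
lamp [ 0.58  -0.112  0.2  ]
```

View pics/crop1.png

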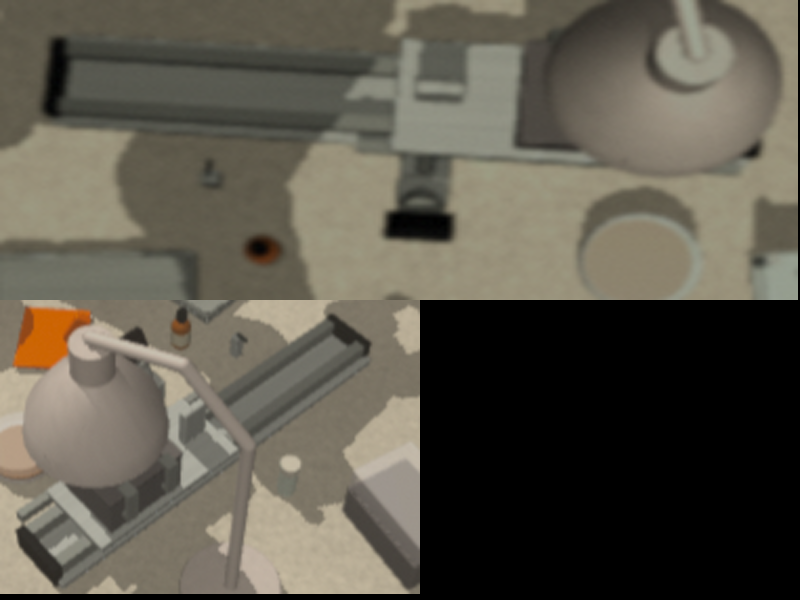

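The crop confirms it: the fin is on the carriage's left end, the dark grey lid and hooks are under the shade, and the knob's black bar lies along the rail. Next I'll write a move planner and go to a hover for wrist views.

```bash
cat >> h.py <<'E'
def yawy(q=None):
    w,x,y,z=ctrl.state()['orientation'] if q is None else q
    a=R.from_quat([x,y,z,w]).as_matrix()[:,1]; return np.arctan2(a[1],a[0])
def plan(tgt,yaw=None,n=None,start=None,v=.055):
    """rows (tool axes) for a straight move of the TCP to tgt with tool-y heading yaw (tool down)"""
    s=ctrl.state(); p=np.array(s['tcp_pos'] if start is None else start[:3],float); a=yawy() if start is None else start[3]
    tgt=np.array(tgt,float); yaw=a if yaw is None else yaw
    n=n or int(max(np.ceil(np.linalg.norm(tgt-p)/v),np.ceil(abs(yaw-a)/.17),1)); rows=[];p0=p.copy();a0=a
    for i in range(1,n+1):
        g=p0+(tgt-p0)*i/n; t=a0+(yaw-a0)*i/n
        Y=np.array([np.cos(a),np.sin(a),0]);Z=np.array([0,0,-1.]);X=np.cross(Y,Z)
        d=g-p; r=[round(float(d@X),3),round(float(d@Y),3),round(float(d@Z),3),round(float(a-t),2)]
        p=p+r[0]*X+r[1]*Y+r[2]*Z; a-=r[3]; rows.append(r)
    print(n,str(rows).replace(' ',''),'end',p.round(4),round(a,3)); return rows
E
python3 - <<'E'
from h import *
plan([.43,.04,.28],-.112)
c=cal('wrist');s=ctrl.state();o=-c['extrinsics'][:3,:3].T@c['extrinsics'][:3,3]
w,x,y,z=s['orientation'];M=R.from_quat([x,y,z,w]).as_matrix()
print('cam in tool',(M.T@(o-s['tcp_pos'])).round(3),(M.T@c['extrinsics'][:3,:3].T).round(2),c['fx'])
E
```

```text
10 [[-0.04,-0.035,-0.005,0.14],[-0.044,-0.03,-0.005,0.13],[-0.047,-0.023,-0.005,0.14],[-0.051,-0.017,-0.005,0.14],[-0.052,-0.009,-0.005,0.13],[-0.053,-0.002,-0.005,0.14],[-0.053,0.004,-0.005,0.14],[-0.051,0.013,-0.004,0.13],[-0.05,0.018,-0.005,0.14],[-0.046,0.026,-0.005,0.13]] end [0.43   0.04   0.2797] -0.107
cam in tool [ 0.067 -0.002 -0.142] [[-0.    0.96  0.26]
 [ 1.    0.    0.  ]
 [ 0.    0.26 -0.96]] 342.40040939837877
```

move_arm([
  [-0.04,-0.035,-0.005,0.14],
  [-0.044,-0.03,-0.005,0.13],
  [-0.047,-0.023,-0.005,0.14],
  [-0.051,-0.017,-0.005,0.14],
  [-0.052,-0.009,-0.005,0.13],
  [-0.053,-0.002,-0.005,0.14],
  [-0.053,0.004,-0.005,0.14],
  [-0.051,0.013,-0.004,0.13],
  [-0.05,0.018,-0.005,0.14],
  [-0.046,0.026,-0.005,0.13],
  [0,0,0,0],
  [0,0,0,0],
])

```text
time: 1.6
tcp_pos: [0.4297, 0.0406, 0.2798]
orientation: [-0.001, 0.744, 0.668, -0.0]
force: [-0.4, 0.2, -0.0]
finger_gap: 1.002
gripper_force: 0.0
```

Run:
```python
from h import *
import pickle
c=cal('wrist'); f=ctrl.grab_frame('wrist'); cv2.imwrite('pics/w1.png',f); pickle.dump(c,open('w1.pkl','wb'))
cv2.imwrite('pics/w1b.png',cv2.resize(f,(800,600),interpolation=cv2.INTER_CUBIC))
s=ctrl.state();print(s['tcp_pos'],yawy(),s['time'])
plan([.43,.10,.24])
```

```text
[0.42952381 0.0411019  0.27995769] -0.1056576528597805 1.65
2 [[0.029,-0.003,0.02,0.0],[0.03,-0.003,0.02,0.0]] end [0.4298 0.1004 0.24  ] -0.106
```

View pics/w1b.png

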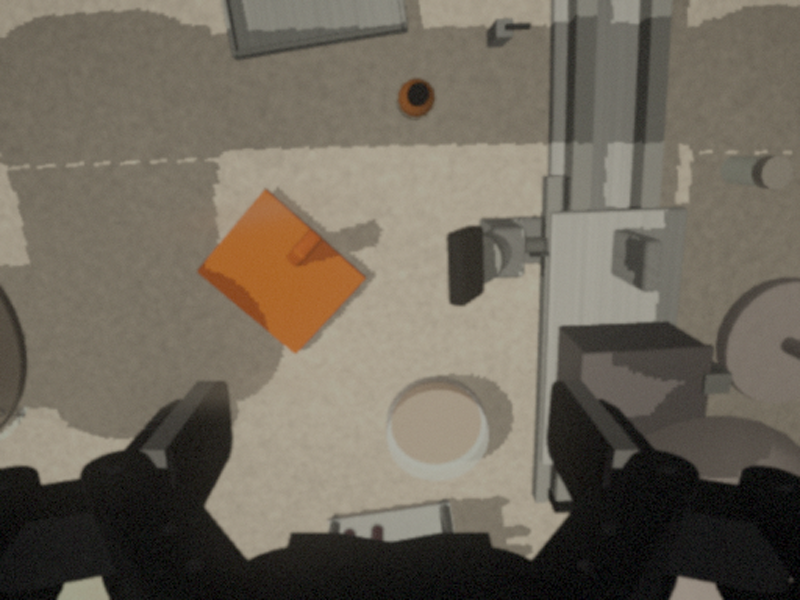

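The wrist view (800 scale) shows the knob bar at about (465,265), the index blade at (515,27), the dropper at (416,97) and the fin at (637,258). The plate's front edge is near x=548, and the tub is under the shade at (640,370). Next I'll take a second wrist view.

move_arm([
  [0.03,-0.003,0.02,0],
  [0.03,-0.003,0.02,0],
  [0,0,0,0],
  [0,0,0,0],
])

```text
time: 2.15
tcp_pos: [0.4304, 0.1012, 0.2407]
orientation: [0.0, 0.743, 0.669, 0.0]
force: [1.0, -0.1, -0.2]
finger_gap: 1.003
gripper_force: 0.0
```

Run:
```python
from h import *
import pickle
c=cal('wrist'); f=ctrl.grab_frame('wrist'); cv2.imwrite('pics/w2.png',f); pickle.dump(c,open('w2.pkl','wb'))
s=ctrl.state();print(s['tcp_pos'],yawy(),s['time'])
g=cv2.imread('pics/w1.png')
im=np.zeros((600,800,3),np.uint8)
im[:400,:400]=cv2.resize(g[130:230,270:370],(400,400),interpolation=cv2.INTER_CUBIC)
u,v=map(int,proj(c,[.48,.034,.09]));print(u,v)
y0=v-60;x0=u-40;print(x0,y0)
im[:400,400:]=cv2.resize(f[y0:y0+100,x0:x0+100],(400,400),interpolation=cv2.INTER_CUBIC)
u,v=map(int,proj(c,[.54,.179,.042]));print(u,v)
im[400:,:400]=cv2.resize(f[max(v-25,0):max(v-25,0)+50,u-50:u+50],(400,200),interpolation=cv2.INTER_CUBIC); print(u-50,max(v-25,0))
cv2.imwrite('pics/crop2.png',im)
```

```text
[0.43068276 0.10081685 0.24095924] -0.1057408865888941 2.2
310 239
270 179
354 73
304 48
```

View pics/crop2.png

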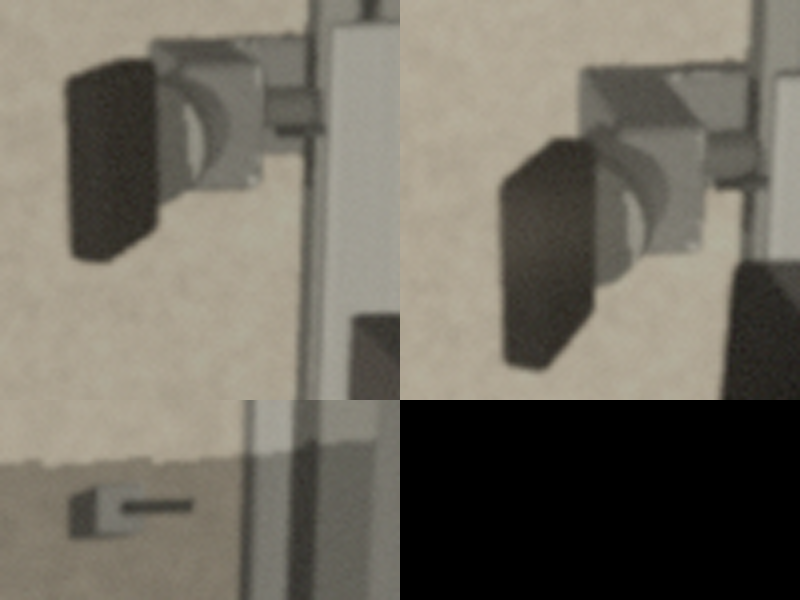

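The crops show the bar's near top edge corners at crop px (67,80) and (72,254) in view 1 and at (102,188) and (105,362) in view 2. The index blade runs from crop px (122,507) to (192,505) in view 2. Next I'll triangulate.

Run:
```python
from h import *
import pickle
c1=pickle.load(open('w1.pkl','rb'));c2=pickle.load(open('w2.pkl','rb'));t=cal('top')
A=tri((c1,270+67/4,130+80/4),(c2,270+102/4,179+188/4))
B=tri((c1,270+72/4,130+254/4),(c2,270+105/4,179+362/4))
C=tri((c1,270+155/4,130+62/4),(c2,270+190/4,179+138/4))
D=tri((c1,270+157/4,130+228/4),(c2,270+193/4,179+290/4))
for n,x in zip('ABCD',(A,B,C,D)): print(n,x[0].round(4),np.round(x[1],4))
d=A[0]-B[0];print('len',np.linalg.norm(d),'yaw',np.arctan2(-d[0],d[1]), 'top mid',(A[0]+B[0])/2,'foot mid',(C[0]+D[0])/2)
# mark
M=tri((c1,530*.64,26*.64),(c2,304+192/4,48+105/4));print('mark far end',M[0].round(4),np.round(M[1],4))
M=tri((c1,506*.64,26*.64),(c2,304+122/4,48+107/4));print('mark near end',M[0].round(4),np.round(M[1],4))
# rail front edge direction, w1, plane z
for z in (.02,.03):
  p=plane(c1,553*.64,10*.64,z);q=plane(c1,549*.64,140*.64,z);d=p-q;print('rail',p.round(3),q.round(3),np.arctan2(-d[0],d[1]))
p=plane(t,155+68/3.8,145+42/3,.03);q=plane(t,155+395/3.8,145+62/3,.03);d=p-q;print('top rail back',p.round(3),q.round(3),np.arctan2(-d[0],d[1]))
p=plane(t,155+55/3.8,145+115/3,.02);q=plane(t,155+740/3.8,145+170/3,.02);d=p-q;print('top rail front',p.round(3),q.round(3),np.arctan2(-d[0],d[1]))
for n,u,v in [('finTopL',613,229),('finTopR',613,285)]: print(n,plane(c1,u*.64,v*.64,.096).round(4))
```

```text
A [0.4658 0.0554 0.1054] [0.0001 0.0001]
B [0.4638 0.0132 0.105 ] [0.0001 0.0001]
C [0.4918 0.0522 0.0708] [0.0003 0.0003]
D [0.493  0.0031 0.0528] [0.0004 0.0004]
len 0.04216912298314924 yaw -0.04903874229720034 top mid [0.46481516 0.03430427 0.10518977] foot mid [0.4923583  0.02761744 0.06179575]
mark far end [0.5382 0.1786 0.0385] [0.0002 0.0002]
mark near end [0.5214 0.1797 0.0396] [0.0004 0.0004]
rail [0.56  0.191 0.02 ] [0.553 0.103 0.02 ] -0.07727952963148546
rail [0.557 0.189 0.03 ] [0.55  0.103 0.03 ] -0.07727952963148484
top rail back [0.642 0.286 0.03 ] [0.626 0.053 0.03 ] -0.06856140875329543
top rail front [0.576 0.295 0.02 ] [ 0.533 -0.191  0.02 ] -0.08955602884278702
finTopL [0.5687 0.0468 0.096 ]
finTopR [0.5687 0.011  0.096 ]
```

Run:
```python
from h import *
r=plan([.476,.034,.15],-.08)
plan([.476,.034,.088],-.08,n=3,start=[.476,.034,.15,-.08])
```

```text
3 [[-0.021,0.017,0.03,-0.01],[-0.02,0.018,0.031,-0.01],[-0.021,0.016,0.03,-0.01]] end [0.4755 0.0342 0.15  ] -0.076
3 [[0.0,0.0,0.021,0.0],[0.0,0.0,0.02,0.0],[0.0,0.0,0.021,0.0]] end [0.476 0.034 0.088] -0.08
```

move_arm([
  [-0.021,0.017,0.03,-0.01],
  [-0.02,0.018,0.031,-0.01],
  [-0.021,0.016,0.03,-0.01],
  [0,0,0,0],
  [0,0,0.021,0],
  [0,0,0.02,0],
  [0,0,0.021,0],
  [0,0,0,0],
], claw=0, newtons=40)

```text
time: 3.2
tcp_pos: [0.4749, 0.0345, 0.0877]
orientation: [-0.0, 0.734, 0.679, -0.0]
force: [-0.5, -0.1, 0.6]
finger_gap: 0.497
gripper_force: 0.0
```

move_arm([
  [0,0,0,0],
  [0,0,0,0],
  [0,0,0,0],
  [0,0,0,0],
  [0,0,0,0],
], claw=1)

```text
time: 3.82
tcp_pos: [0.4746, 0.0344, 0.0891]
orientation: [-0.0, 0.734, 0.68, -0.0]
force: [-8.1, 1.2, 9.7]
finger_gap: 0.222
gripper_force: 37.7
```

move_arm([
  [0,0,0,-0.13],
  [0,0,0,-0.13],
  [0,0,0,-0.13],
  [0,0,0,-0.13],
  [0,0,0,-0.13],
])

```text
time: 4.45
tcp_pos: [0.4742, 0.0348, 0.0898]
orientation: [-0.001, 0.477, 0.879, 0.0]
force: [-13.0, 2.7, 19.2]
finger_gap: 0.2
gripper_force: 39.7
```

move_arm([
  [0,0,0,-0.13],
  [0,0,0,-0.13],
  [0,0,0,-0.13],
  [0,0,0,-0.13],
  [0,0,0,-0.13],
  [0,0,0,-0.05],
  [0,0,0,0],
])

```text
time: 5.32
tcp_pos: [0.4742, 0.0347, 0.0895]
orientation: [-0.001, 0.148, 0.989, 0.0]
force: [-10.8, 2.1, 16.2]
finger_gap: 0.143
gripper_force: 38.9
```

Run:
```python
from h import *
s=ctrl.state();print(s['tcp_pos'],yawy(),s['ft_torque'],s['force'])
```

```text
[0.47417425 0.03474945 0.08949023] 1.2735529522652131 [0.7624052  1.31746793 0.03471374] [-10.84665203   2.14024242  16.20081771]
```

move_arm([
  [0,0,0,-0.05],
  [0,0,0,-0.05],
  [0,0,0,0],
])

```text
time: 5.7
tcp_pos: [0.4746, 0.0344, 0.0894]
orientation: [-0.0, 0.1, 0.995, 0.001]
force: [-8.7, -0.7, 12.7]
finger_gap: 0.145
gripper_force: 56.2
```

Run:
```python
from h import *
s=ctrl.state();print(s['tcp_pos'],yawy(),s['ft_torque'],s['force'],s['finger_gap'])
```

```text
[0.47463737 0.03437033 0.08936456] 1.370744427821294 [ 0.63085981  0.86820812 -0.85536575] [-8.72430654 -0.71892238 12.66586586] 0.14464946065733672
```

move_arm([
  [0,0,0,0.08],
  [0,0,0,0],
  [0,0,0,0],
  [0,0,0,0],
], claw=0.2)

```text
time: 6.2
tcp_pos: [0.4755, 0.0341, 0.0875]
orientation: [0.0, 0.138, 0.99, 0.0]
force: [-0.1, 0.1, -0.2]
finger_gap: 0.402
gripper_force: 0.0
```

Run:
```python
from h import *
s=ctrl.state();p=s['tcp_pos'];a=yawy();print(p,a,s['force'],s['finger_gap'])
plan([p[0],p[1],.15],n=2)
plan([.57,.065,.21],-.08,start=[p[0],p[1],.15,a])
```

```text
[0.47552755 0.03407467 0.08748408] 1.2938806525813593 [-0.14763579  0.099469   -0.22123363] 0.40229991729087794
2 [[0.0,0.0,-0.031,0.0],[0.0,0.0,-0.032,0.0]] end [0.4755 0.0341 0.1505] 1.294
9 [[-0.009,0.006,-0.007,0.15],[-0.008,0.008,-0.006,0.16],[-0.007,0.008,-0.007,0.15],[-0.006,0.01,-0.007,0.15],[-0.004,0.01,-0.006,0.15],[-0.002,0.011,-0.007,0.16],[-0.001,0.011,-0.007,0.15],[0.001,0.011,-0.006,0.15],[0.003,0.011,-0.007,0.15]] end [0.5705 0.0649 0.21  ] -0.076
```

move_arm([
  [0,0,-0.031,0],
  [0,0,-0.032,0],
  [-0.009,0.006,-0.007,0.15],
  [-0.008,0.008,-0.006,0.16],
  [-0.007,0.008,-0.007,0.15],
  [-0.006,0.01,-0.007,0.15],
  [-0.004,0.01,-0.006,0.15],
  [-0.002,0.011,-0.007,0.16],
  [-0.001,0.011,-0.007,0.15],
  [0.001,0.011,-0.006,0.15],
  [0.003,0.011,-0.007,0.15],
  [0,0,0,0],
])

```text
time: 7.7
tcp_pos: [0.5709, 0.065, 0.2104]
orientation: [0.0, 0.733, 0.68, 0.0]
force: [0.2, 0.2, -0.6]
finger_gap: 0.399
gripper_force: 0.0
```

Run:
```python
from h import *
import pickle
c=cal('wrist'); f=ctrl.grab_frame('wrist'); cv2.imwrite('pics/w3.png',f); pickle.dump(c,open('w3.pkl','wb'))
s=ctrl.state();print(s['tcp_pos'],yawy(),s['time'])
print([np.round(proj(c,p)) for p in ([.6,.03,.096],[.538,.179,.039],[.476,.034,.1])])
cv2.imwrite('pics/w3b.png',cv2.resize(f,(800,600),interpolation=cv2.INTER_CUBIC))
```

```text
[0.57021352 0.06483197 0.20997932] -0.07338514865540735 7.75
[array([289., 225.]), array([201.,  44.]), array([134., 233.])]
```

View pics/w3b.png

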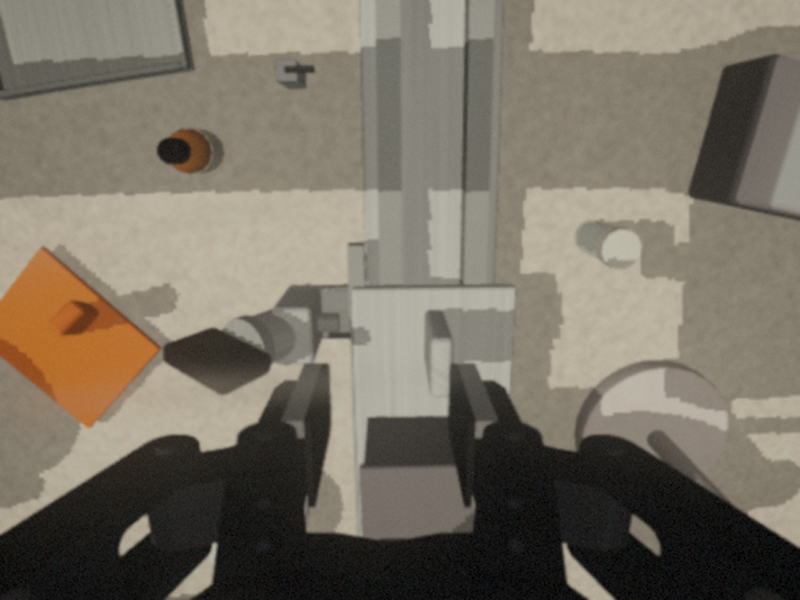

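The view (800 scale) shows the bar now across the rail at (217,360), so the knob is loosened. The blade tip is at (313,69), the fin top strip at about (440,365), and the pointer is probably near (350,325). I'll zoom in on pointer and fin.

Run:
```python
from h import *
f=cv2.imread('pics/w3.png');g=cv2.imread('pics/w1.png')
im=np.zeros((600,800,3),np.uint8)
im[:600,:480]=cv2.resize(f[170:270,220:300],(480,600),interpolation=cv2.INTER_CUBIC)
im[:300,480:]=cv2.resize(g[135:180,325:373],(320,300),interpolation=cv2.INTER_CUBIC)
im[300:,480:]=cv2.resize(g[140:200,380:444],(320,300),interpolation=cv2.INTER_CUBIC)
cv2.imwrite('pics/crop3.png',im)
```

```text
(no output)
```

View pics/crop3.png

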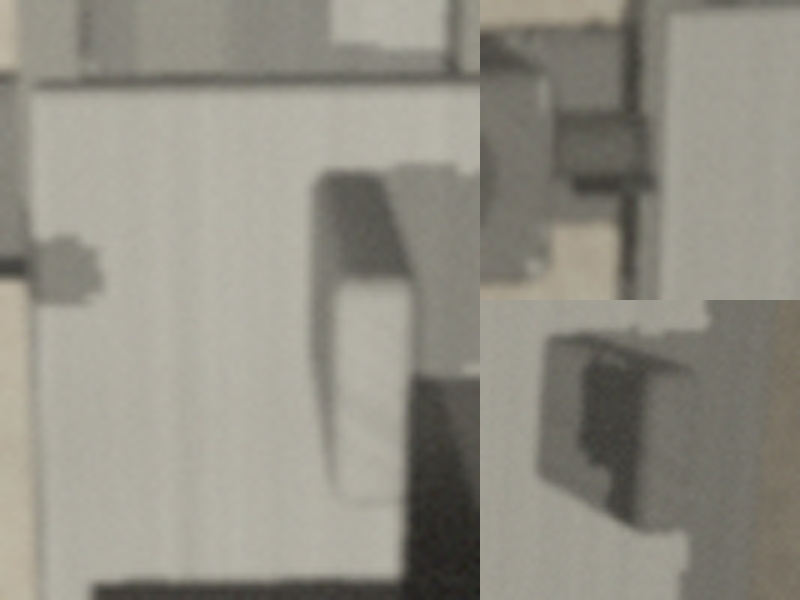

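The crop shows the fin's top face centre at w3 px (282,235) and w1 px (417,170). The pointer is a dark thin line with its tip at w1 px (339,163) and w2 px about (348,225).

Run:
```python
from h import *
import pickle
c1,c2,c3=[pickle.load(open(f'w{i}.pkl','rb')) for i in (1,2,3)]
F=tri((c1,416.8,170.),(c3,282.2,235.));print('fin',F[0].round(4),np.round(F[1],4))
P=tri((c1,339.2,162.9),(c2,347.5,225.2));print('ptr',P[0].round(4),np.round(P[1],4))
for z in(.035,.039,.042): print(plane(c1,339.2,162.9,z).round(4),plane(c2,347.5,225.2,z).round(4),plane(c3,222,214.7,z).round(4))
M=tri((c2,352,74.2),(c3,313*.64,69*.64));print('mark',M[0].round(4),np.round(M[1],4))
g=-.077;ey=np.array([-np.sin(g),np.cos(g)]);
print('travel',ey@(M[0][:2]-P[0][:2]), 'dir',ey)
f=F[0]+np.r_[ey*.006,0];print(f)
plan([f[0],f[1],.15],-.077);plan([f[0],f[1],.072],-.077,n=3,start=[f[0],f[1],.15,-.077])
```

```text
fin [0.5943 0.0206 0.0938] [0.0001 0.0001]
ptr [0.5295 0.024  0.0396] [0.0009 0.0009]
[0.5315 0.0231 0.035 ] [0.5298 0.0221 0.035 ] [0.5408 0.0217 0.035 ]
[0.5305 0.0239 0.039 ] [0.5287 0.0237 0.039 ] [0.5412 0.0231 0.039 ]
[0.5298 0.0246 0.042 ] [0.5279 0.025  0.042 ] [0.5415 0.0241 0.042 ]
mark [0.5375 0.1784 0.0413] [0.0002 0.0002]
travel 0.15449027456358452 dir [0.07692393 0.99703696]
[0.59480018 0.02654662 0.09383511]
2 [[-0.018,0.014,0.03,0.0],[-0.018,0.013,0.03,0.0]] end [0.5945 0.0269 0.15  ] -0.073
3 [[0.0,0.0,0.026,0.0],[0.0,0.0,0.026,0.0],[0.0,0.0,0.026,0.0]] end [0.5948 0.0265 0.072 ] -0.077
```

move_arm([
  [-0.016,0.013,0.03,0],
  [-0.016,0.013,0.03,0],
  [0,0,0.026,0],
  [0,0,0.026,0],
  [0,0,0.024,0],
  [0,0,0,0],
], newtons=30)

```text
time: 8.5
tcp_pos: [0.5918, 0.0309, 0.0723]
orientation: [-0.002, 0.733, 0.68, -0.002]
force: [-0.2, 0.4, 0.1]
finger_gap: 0.401
gripper_force: 0.0
```

move_arm([
  [0,0,0,0],
  [0,0,0,0],
  [0,0,0,0],
  [0,0,0,0],
], claw=1)

```text
time: 9.0
tcp_pos: [0.5955, 0.0307, 0.0755]
orientation: [0.002, 0.733, 0.68, 0.001]
force: [5.6, -0.9, -4.0]
finger_gap: 0.133
gripper_force: 34.7
```

move_arm([
  [0.01,0,0,0],
  [0.02,0,0,0],
  [0.02,0,0,0],
  [0.02,0,0,0],
  [0.02,0,0,0],
  [0.02,0,0,0],
  [0.02,0,0,0],
  [0.01,0,0,0],
  [0,0,0,0],
  [0,0,0,0],
])

```text
time: 10.25
tcp_pos: [0.6046, 0.1729, 0.0755]
orientation: [-0.0, 0.733, 0.68, 0.001]
force: [-0.1, 1.9, 6.9]
finger_gap: 0.131
gripper_force: 35.9
```

Run:
```python
from h import *
import pickle
c=cal('wrist'); f=ctrl.grab_frame('wrist'); cv2.imwrite('pics/w4.png',f); pickle.dump(c,open('w4.pkl','wb'))
s=ctrl.state();print(s['tcp_pos'],yawy(),s['time'],s['force'])
t=ctrl.grab_frame('top'); cv2.imwrite('pics/top4.png',t); ct=cal('top'); cs=cal('scene'); sc=ctrl.grab_frame('scene'); cv2.imwrite('pics/scene4.png',sc)
pm=[.5375,.1784,.041]
for cc in (c,ct,cs): print(proj(cc,pm))
im=np.zeros((600,800,3),np.uint8)
u,v=map(int,proj(c,pm)); u=max(u,40);v=max(v,25);im[:300,:480]=cv2.resize(f[v-25:v+25,u-40:u+40],(480,300),interpolation=cv2.INTER_CUBIC); print(u-40,v-25)
u,v=map(int,proj(ct,pm)); im[300:,:400]=cv2.resize(t[v-15:v+15,u-20:u+20],(400,300),interpolation=cv2.INTER_CUBIC);print(u-20,v-15)
u,v=map(int,proj(cs,pm)); im[300:,400:]=cv2.resize(sc[v-15:v+15,u-20:u+20],(400,300),interpolation=cv2.INTER_CUBIC);print(u-20,v-15)
cv2.imwrite('pics/crop4.png',im)
```

```text
[0.60457628 0.17288844 0.07548981] -0.07567658162835188 10.3 [0.41306842 2.51883075 6.65216593]
(np.float64(128.04502606907107), np.float64(220.37496951525048))
(np.float64(211.02116632677865), np.float64(197.32213826241463))
(np.float64(296.2526993414305), np.float64(178.8883242343922))
88 195
191 182
276 163
```

View pics/crop4.png

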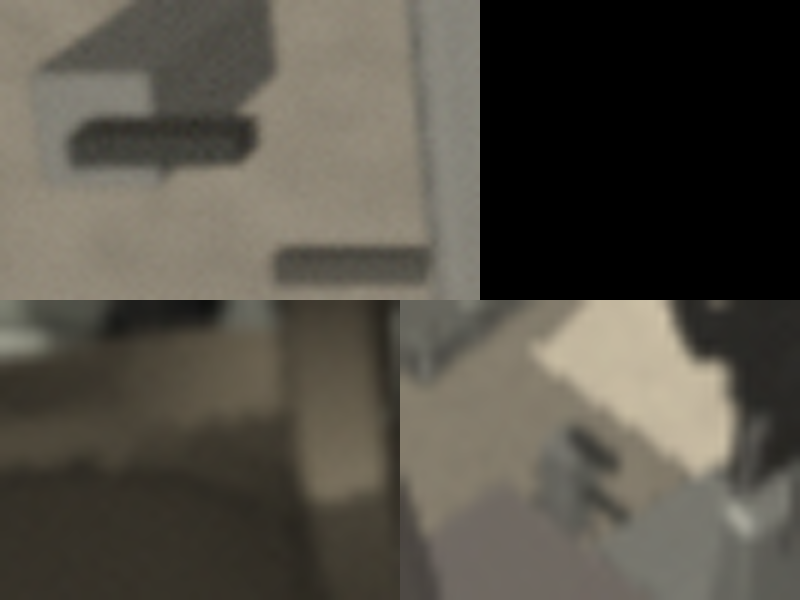

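The wrist crop shows the blade at rows 118–165 with its tip at crop px (257,148). The pointer is at rows 248–284 with its tip at (273,266), so it still has about 10 mm to go.

Run:
```python
from h import *
import pickle
c=pickle.load(open('w4.pkl','rb'));cs=cal('scene');g=-.077;ey=np.array([-np.sin(g),np.cos(g),0])
P=tri((c,133.5,239.3),(cs,295,182.2));B=tri((c,130.8,219.7),(cs,297.7,179.8))
print(P[0].round(4),np.round(P[1],4),B[0].round(4),np.round(B[1],4),'d',ey@(B[0]-P[0]))
for zp,zb in((.040,.042),(.042,.042),(.039,.042),(.038,.042)):
  print(zp,zb,ey@(plane(c,128,222.4,zb)-plane(c,138,242.3,zp)))
```

```text
[0.5409 0.1676 0.041 ] [0.0021 0.0021] [0.5407 0.1791 0.0409] [0.0015 0.0015] d 0.011390405583074723
0.04 0.042 0.012702329104914261
0.042 0.042 0.011823208908712756
0.039 0.042 0.013141889203015004
0.038 0.042 0.013581449301115756
```

move_arm([
  [0.006,0,0,0],
  [0.006,0,0,0],
  [0,0,0,0],
  [0,0,0,0],
  [0,0,0,0],
])

```text
time: 11.02
tcp_pos: [0.6053, 0.1846, 0.0755]
orientation: [-0.0, 0.733, 0.68, 0.001]
force: [-0.1, 0.7, 5.6]
finger_gap: 0.132
gripper_force: 35.9
```

Run:
```python
from h import *
import pickle
c=cal('wrist'); f=ctrl.grab_frame('wrist'); cv2.imwrite('pics/w5.png',f); pickle.dump(c,open('w5.pkl','wb'))
s=ctrl.state();print(s['tcp_pos'],yawy(),s['time'],s['force'])
u,v=map(int,proj(c,[.5375,.1784,.041]));print(u,v)
# darkness profiles along image rows: blade columns and pointer columns
g=f.astype(float).mean(2)
for x0 in (u-8,u-4,u,u+4,u+8,u+12,u+16,u+20): print(x0,g[v-12:v+20,x0-1:x0+2].mean(1).round().astype(int))
```

```text
[0.60534403 0.18461772 0.07547812] -0.07588969464016784 11.075 [-1.19371082  2.07287273  6.3253022 ]
130 239
122 [ 76  77  78  76  76  71  64  55  56  58  63  68  72  75  85 108 125 129
 129 128 127 129 129 128 127 127 124 126 124 126 127 127]
126 [ 75  77  74  74  79  80  73  60  56  58  65  70  72  75  83 106 125 128
 128 127 127 127 126 126 125 124 125 125 124 126 127 128]
130 [ 81  92 102 116 125 120  99  69  56  60  58  61  71  85 103 121 131 131
 130 130 128 127 129 127 127 125 125 124 124 124 125 125]
134 [129 131 132 132 132 130 126 121 111  94  73  73  79  89  94 108 124 132
 133 134 132 132 130 130 128 128 126 125 124 123 124 125]
138 [131 130 129 131 131 131 130 128 113  78  66  69  73  76  81  97 119 129
 132 133 133 132 130 131 128 129 127 127 128 126 128 129]
142 [131 128 128 128 127 127 129 128 115  79  64  70  74  77  80  98 119 129
 130 131 131 131 132 131 129 130 131 130 130 129 133 133]
146 [132 130 129 128 128 128 131 129 116  82  67  73  76  76  83 100 122 129
 130 130 130 130 132 131 131 130 131 130 129 128 129 131]
150 [133 132 130 129 131 131 133 131 118  82  66  74  73  78  83 102 123 128
 129 129 129 132 131 130 130 131 130 130 129 129 130 131]
```

move_arm([
  [0.0005,0,0,0],
  [0,0,0,0],
])

```text
time: 11.32
tcp_pos: [0.6053, 0.1846, 0.0755]
orientation: [-0.0, 0.733, 0.68, 0.001]
force: [-1.3, -0.3, 6.9]
finger_gap: 0.132
gripper_force: 36.0
```

move_arm([
  [0,0,0,0],
  [0,0,0,0],
  [0,0,0,0],
  [0,0,-0.04,0],
  [0,0,-0.05,0],
  [0,0,-0.04,0],
  [0,0,0,0],
], claw=0.2)

```text
time: 12.2
tcp_pos: [0.6072, 0.1834, 0.2082]
orientation: [0.002, 0.734, 0.679, 0.003]
force: [-0.1, 0.6, -0.2]
finger_gap: 0.397
gripper_force: 0.0
```

Run:
```python
from h import *
import pickle
c=cal('wrist'); f=ctrl.grab_frame('wrist'); cv2.imwrite('pics/w6.png',f); pickle.dump(c,open('w6.pkl','wb'))
s=ctrl.state();print(s['tcp_pos'],yawy(),s['time'])
plan([.4755,.0345,.20],1.294)
print(proj(c,[.5375,.1784,.041]),proj(c,[.57,.1,.13]))
```

```text
[0.6060369  0.18310227 0.20563778] -0.07714440860803838 12.25
9 [[-0.018,-0.013,0.001,-0.15],[-0.015,-0.016,0.0,-0.15],[-0.013,-0.018,0.001,-0.16],[-0.01,-0.019,0.001,-0.15],[-0.007,-0.021,0.0,-0.15],[-0.003,-0.022,0.001,-0.15],[-0.001,-0.022,0.0,-0.16],[0.003,-0.021,0.001,-0.15],[0.007,-0.021,0.001,-0.15]] end [0.4754 0.035  0.1996] 1.293
(np.float64(174.07921336196196), np.float64(182.42154246851663)) (np.float64(207.6608132571016), np.float64(309.58328459129086))
```

move_arm([
  [-0.018,-0.013,0.001,-0.15],
  [-0.015,-0.016,0,-0.15],
  [-0.013,-0.018,0.001,-0.16],
  [-0.01,-0.019,0.001,-0.15],
  [-0.007,-0.021,0,-0.15],
  [-0.003,-0.022,0.001,-0.15],
  [-0.001,-0.022,0,-0.16],
  [0.003,-0.021,0.001,-0.15],
  [0.007,-0.021,0.001,-0.15],
  [0,0,0,0],
  [0,0,0,0],
])

```text
time: 13.62
tcp_pos: [0.475, 0.0351, 0.1977]
orientation: [-0.0, 0.14, 0.99, 0.0]
force: [0.4, 0.6, -0.3]
finger_gap: 0.402
gripper_force: 0.0
```

Run:
```python
from h import *
s=ctrl.state();print(s['tcp_pos'],yawy(),s['time'])
plan([.4755,.0342,.087],1.294,n=4)
```

```text
[0.47502216 0.0350974  0.19767336] 1.2903560427013916 13.625
4 [[-0.0,-0.0,0.028,-0.0],[-0.0,-0.0,0.027,-0.0],[-0.001,-0.001,0.028,-0.0],[0.0,0.0,0.028,-0.0]] end [0.4757 0.0339 0.0867] 1.29
```

move_arm([
  [0,0,0.028,0],
  [0,0,0.027,0],
  [0,-0.001,0.028,0],
  [0,0,0.026,0],
  [0,0,0,0],
], newtons=40)

```text
time: 14.25
tcp_pos: [0.4737, 0.0345, 0.0875]
orientation: [-0.002, 0.139, 0.99, -0.0]
force: [-0.5, 0.2, 0.4]
finger_gap: 0.399
gripper_force: 0.0
```

move_arm([
  [0,0,0,0],
  [0,0,0,0],
  [0,0,0,0],
  [0,0,0,0.14],
  [0,0,0,0.14],
  [0,0,0,0.14],
  [0,0,0,0.14],
  [0,0,0,0.14],
  [0,0,0,0.14],
], claw=1)

```text
time: 15.38
tcp_pos: [0.4744, 0.0348, 0.0916]
orientation: [0.0, 0.531, 0.847, 0.001]
force: [-9.5, 5.8, 20.3]
finger_gap: 0.148
gripper_force: 136.1
```

move_arm([
  [0,0,0,0.13],
  [0,0,0,0.13],
  [0,0,0,0.13],
  [0,0,0,0.13],
  [0,0,0,0],
])

```text
time: 16.0
tcp_pos: [0.4738, 0.0304, 0.0935]
orientation: [0.003, 0.73, 0.683, -0.002]
force: [-21.0, -18.4, 40.7]
finger_gap: 0.146
gripper_force: 132.6
```

Run:
```python
from h import *
s=ctrl.state();print(s['tcp_pos'],yawy(),s['ft_torque'],s['force'],s['finger_gap'])
```

```text
[0.47383041 0.03043804 0.09347869] -0.06592626790507594 [-2.67959509  1.88898999  0.19488777] [-20.96300787 -18.42816051  40.73718269] 0.14601675852806048
```

Run:
```python
from h import *
f=ctrl.grab_frame('wrist'); cv2.imwrite('pics/w7.png',f)
cv2.imwrite('pics/w7b.png',cv2.resize(f,(800,600),interpolation=cv2.INTER_CUBIC))
```

```text
(no output)
```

View pics/w7b.png

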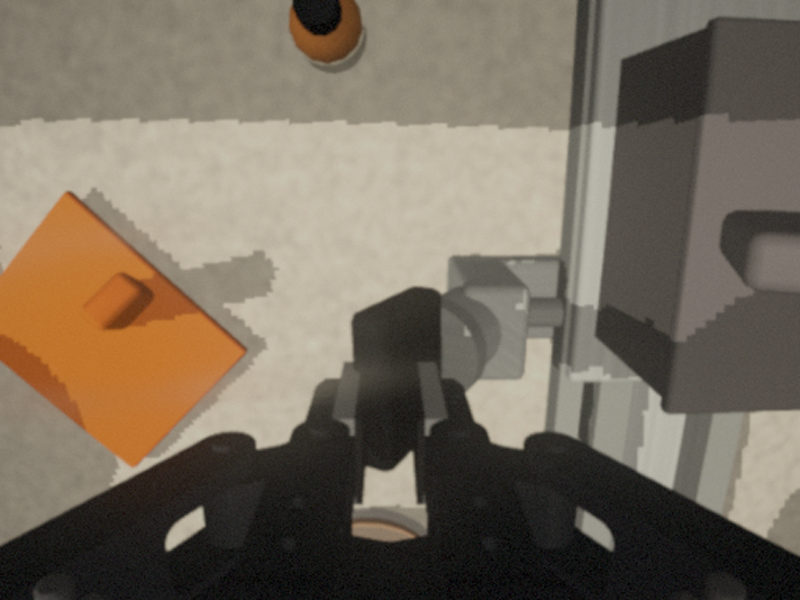

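The bar (800 scale) lies along the rail again at about (400,375), but the grip is strained. I'll open, recentre, regrip and push to the stop.

move_arm([
  [0,0,0,0],
  [0,0,0,0],
  [0,0,0,0],
  [0,0,0,0],
], claw=0)

```text
time: 16.55
tcp_pos: [0.4747, 0.034, 0.089]
orientation: [-0.0, 0.73, 0.683, -0.0]
force: [-0.4, -0.2, -0.2]
finger_gap: 0.501
gripper_force: 0.0
```

Run:
```python
from h import *
s=ctrl.state();print(s['tcp_pos'],yawy(),s['force'],s['finger_gap'],s['time'])
c=cal('wrist');f=ctrl.grab_frame('wrist'); cv2.imwrite('pics/w8.png',f)
# black bar mask: leftmost edge line -> top -x edge; lie it on z=.105
m=((f.max(2)<70)).astype(np.uint8)
u,v=map(int,proj(c,[.465,.034,.105]));print(u,v)
for r in range(v-40,v+41,6):
    row=f[r,u-25:u+45].max(1); k=np.where(row<75)[0]; print(r,(u-25+k[0],u-25+k[-1]) if len(k) else None)
plan([.475,.0342,.088],-.077,n=1)
```

```text
[0.47468177 0.03399635 0.08904018] -0.06662597615837232 [-0.40116863 -0.15915434 -0.23673956] 0.5013260581060905 16.55
226 265
225 (np.int64(225), np.int64(270))
231 (np.int64(227), np.int64(270))
237 (np.int64(238), np.int64(270))
243 (np.int64(236), np.int64(270))
249 (np.int64(229), np.int64(270))
255 (np.int64(226), np.int64(270))
261 (np.int64(226), np.int64(270))
267 (np.int64(226), np.int64(270))
273 (np.int64(227), np.int64(270))
279 (np.int64(227), np.int64(270))
285 (np.int64(227), np.int64(270))
291 (np.int64(228), np.int64(269))
297 (np.int64(228), np.int64(263))
303 (np.int64(228), np.int64(257))
1 [[0.0,0.0,0.001,0.01]] end [0.4747 0.034  0.088 ] -0.077
```

move_arm([
  [0,0,0,0],
  [0,0,0,0],
  [0,0,0,0],
  [0,0,0,0],
  [0,0,0,0.05],
  [0,0,0,0.04],
  [0,0,0,0.04],
  [0,0,0,0],
], claw=1)

```text
time: 17.6
tcp_pos: [0.4743, 0.0338, 0.0898]
orientation: [0.0, 0.773, 0.635, -0.0]
force: [-6.0, -0.5, 8.1]
finger_gap: 0.219
gripper_force: 44.6
```

Run:
```python
from h import *
s=ctrl.state();print(s['tcp_pos'],yawy(),s['ft_torque'],s['force'],s['finger_gap'])
```

```text
[0.47426342 0.03384929 0.0898457 ] -0.1949709492558111 [0.09077864 0.26264803 0.87113901] [-6.00323923 -0.53459935  8.08628685] 0.21946015096910163
```

move_arm([
  [0,0,0,-0.06],
  [0,0,0,-0.06],
  [0,0,0,0],
  [0,0,0,0],
  [0,0,-0.04,0],
  [0,0,-0.04,0],
  [0,0,0,0],
], claw=0)

```text
time: 18.48
tcp_pos: [0.4765, 0.0337, 0.172]
orientation: [0.002, 0.734, 0.679, 0.002]
force: [-1.2, 0.6, -0.5]
finger_gap: 0.5
gripper_force: 0.0
```

Run:
```python
from h import *
s=ctrl.state();print(s['tcp_pos'],yawy(),s['force'],s['time'])
plan([.51,.1,.26],1.494)
```

```text
[0.47653697 0.03371185 0.172037  ] -0.07775312167688744 [-1.17391921  0.56046013 -0.46877736] 18.475
10 [[0.007,0.003,-0.009,-0.16],[0.006,0.004,-0.009,-0.15],[0.006,0.005,-0.008,-0.16],[0.005,0.005,-0.009,-0.16],[0.004,0.006,-0.009,-0.16],[0.003,0.007,-0.009,-0.15],[0.001,0.007,-0.009,-0.16],[0.001,0.008,-0.008,-0.16],[-0.001,0.007,-0.009,-0.15],[-0.001,0.007,-0.009,-0.16]] end [0.5094 0.0997 0.26  ] 1.492
```

move_arm([
  [0.007,0.003,-0.009,-0.16],
  [0.006,0.004,-0.009,-0.15],
  [0.006,0.005,-0.008,-0.16],
  [0.005,0.005,-0.009,-0.16],
  [0.004,0.006,-0.009,-0.16],
  [0.003,0.007,-0.009,-0.15],
  [0.001,0.007,-0.009,-0.16],
  [0.001,0.008,-0.008,-0.16],
  [-0.001,0.007,-0.009,-0.15],
  [-0.001,0.007,-0.009,-0.16],
  [0,0,0,0],
])

```text
time: 19.85
tcp_pos: [0.5076, 0.1001, 0.2567]
orientation: [-0.0, 0.04, 0.999, 0.0]
force: [-0.3, -0.3, -0.4]
finger_gap: 0.497
gripper_force: 0.0
```

Run:
```python
from h import *
import pickle
c=cal('wrist'); f=ctrl.grab_frame('wrist'); cv2.imwrite('pics/w9.png',f); pickle.dump(c,open('w9.pkl','wb'))
s=ctrl.state();print(s['tcp_pos'],yawy(),s['time'])
sc=ctrl.grab_frame('scene'); cv2.imwrite('pics/scene9.png',sc)
t=ctrl.grab_frame('top'); cv2.imwrite('pics/top9.png',t)
cs=cal('scene');u,v=map(int,proj(cs,[.56,.1,.12]));print(u,v)
im=np.zeros((600,800,3),np.uint8)
im[:,:500]=cv2.resize(f,(500,375),interpolation=cv2.INTER_CUBIC)[:,:] if 0 else 0
im[:375,:500]=cv2.resize(f,(500,375),interpolation=cv2.INTER_AREA)
im[:300,500:]=cv2.resize(sc[v-45:v+45,u-45:u+45],(300,300),interpolation=cv2.INTER_CUBIC);print(u-45,v-45)
u,v=map(int,proj(c,[.555,.1,.13]));print(u,v)
im[375:,:500]=0
a=cv2.resize(f[v-25:v+35,u-60:u+60],(450,225),interpolation=cv2.INTER_CUBIC);im[375:,:450]=a;print(u-60,v-25)
cv2.imwrite('pics/crop9.png',im)
```

```text
[0.50723999 0.09980667 0.25632207] 1.4896993206784894 19.9
283 178
238 133
255 238
195 213
```

View pics/crop9.png

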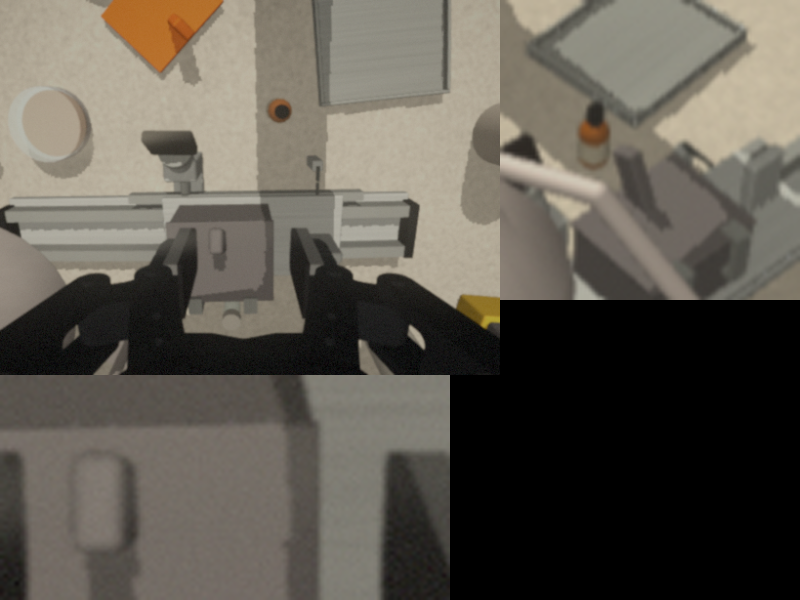

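The wrist view (composite) shows the bar along the rail at (170,142) and the pointer collinear with the blade at column 317. The dark grey lid is at about (220,260), with its tab end face at native px (222,247). In the scene view the tab top is at about native (276,180).

Run:
```python
from h import *
import pickle
c=pickle.load(open('w9.pkl','rb'));cs=cal('scene')
T=tri((c,222.3,247),(cs,276.4,179.5));print('tabtop',T[0].round(4),np.round(T[1],4))
for z in (.102,.129,.143): print(z,plane(c,222.3,247,z).round(4))
# rows of brightness through tab for sub-pixel edges
f=cv2.imread('pics/w9.png').astype(float).mean(2)
print(f[240:256,205:240].mean(0).round().astype(int)); print(f[226:270,219:227].mean(1).round().astype(int))
s=cv2.imread('pics/scene9.png').astype(float).mean(2)
print(s[174:192,268:286].round().astype(int))
# pointer vs blade columns
u,v=map(int,proj(c,[.5375,.1784,.041]));print(u,v)
for r in range(v-10,v+24,2): print(r,f[r,u-8:u+9].round().astype(int))
```

```text
tabtop [0.5585 0.0729 0.1367] [0.001 0.001]
0.102 [0.5734 0.0679 0.102 ]
0.129 [0.5613 0.0712 0.129 ]
0.143 [0.555  0.0729 0.143 ]
[109 109 109 109 109 109 108 107 101 100 106 112 116 119 118 119 119 119
 119 117 112 101  88  74  65  67  83 100 107 109 109 109 109 109 109]
[ 90 104 110 111 111 111 107  99 100 106 113 116 117 117 117 117 117 116
 117 116 115 117 115 116 115 114 114 114 114 114 113 108  99  87  78  78
  79  79  77  79  77  77  77  78]
[[ 69  67  81 115 120 121 122 121 121 121 121 121 122 121 120 119 121 127]
 [ 70  77  89 115 119 118 119 119 120 121 122 122 123 121 122 121 121 120]
 [ 91  91  92 114 118 114 112 113 113 114 119 123 123 122 121 121 120 120]
 [105  96  91 115 115 110 107 107 104 105 111 115 118 121 122 121 119 119]
 [105  97  91 108 102 101 103 104 105 103 100  97 104 118 120 120 118 119]
 [104  96  94 108  87  84  88  95 101  98  88  80  89 114 119 120 118 120]
 [103  93  99 114  90  71  70  78  84  84  76  72  82 112 120 120 119 118]
 [ 94  88 107 117  94  71  66  68  70  75  72  69  75 106 119 119 118 114]
 [ 89 100 115 118 106  75  65  66  67  73  72 
[... 1219 characters left out ...]
26 125 135]
189 [125 124 126 128 125 127 120  98  75  70  90 114 125 128 128 124 132]
191 [125 124 125 128 130 127 119  97  75  72  90 114 127 125 126 130 138]
193 [120 119 123 120 122 118 114  93  71  71  89 111 119 120 122 122 129]
195 [71 73 74 76 77 75 72 69 64 66 70 70 75 75 71 76 76]
197 [87 89 88 85 87 86 86 70 64 67 72 85 87 88 90 90 93]
199 [94 91 91 92 92 94 89 82 71 78 86 90 94 91 91 92 89]
201 [112 117 115 115 116 116 116 116 117 114 117 116 115 116 114 119 119]
203 [124 126 126 126 123 125 124 125 127 123 123 124 125 124 124 125 124]
205 [123 124 124 122 123 124 122 125 124 123 126 123 125 123 124 125 125]
207 [124 123 123 127 125 123 125 124 125 127 125 125 125 125 124 126 127]
```

Run:
```python
from h import *
import pickle
c=pickle.load(open('w9.pkl','rb'));ct=cal('top')
T=plane(c,219.8,245.5,.143);print('tabtop',T.round(4)); g=-.077
G=T+np.array([.0063*np.cos(g),.0063*np.sin(g),-.0136]);print('grip',G.round(4))
t=cv2.imread('pics/top0.png'); lab=cv2.cvtColor(t,cv2.COLOR_BGR2LAB).astype(int)
print('tray lab',lab[251,180],'bench',lab[251,215],lab[290,180])
m=((lab[...,2]<131)).astype(np.uint8); m=cv2.morphologyEx(m,cv2.MORPH_OPEN,np.ones((3,3)))
n,l,st,ce=cv2.connectedComponentsWithStats(m); k=l[251,180]; print(st[k],ce[k])
cnt=max(cv2.findContours((l==k).astype(np.uint8),0,2)[0],key=cv2.contourArea); b=cv2.boxPoints(cv2.minAreaRect(cnt));print(b)
w=np.array([plane(ct,*p,.012) for p in b]);print(w.round(4),w.mean(0)); 
for i in range(4): d=w[(i+1)%4]-w[i];print(np.linalg.norm(d).round(4),np.arctan2(d[1],d[0]).round(3))
plan([G[0],G[1],.18],1.494)
```

```text
tabtop [0.5536 0.071  0.143 ]
grip [0.5598 0.0705 0.1294]
tray lab [118 125 134] bench [100 127 137] [151 127 141]
[     0      0    512    384 192653] [257.26689436 189.81034814]
[[-1.1725994e-14  0.0000000e+00]
 [ 5.1100000e+02  0.0000000e+00]
 [ 5.1100000e+02  3.8300000e+02]
 [ 0.0000000e+00  3.8300000e+02]]
[[ 1.1723  0.8989  0.012 ]
 [ 1.1805 -0.7401  0.012 ]
 [ 0.0205 -0.669   0.012 ]
 [-0.0075  0.7904  0.012 ]] [0.591473   0.07003324 0.012     ]
1.6391 -1.566
1.1622 3.08
1.4597 1.59
1.1848 0.092
2 [[-0.027,-0.012,0.038,-0.0],[-0.028,-0.013,0.038,-0.0]] end [0.5599 0.0702 0.1803] 1.49
```

move_arm([
  [-0.027,-0.012,0.038,0],
  [-0.028,-0.013,0.038,0],
  [0,0,0,0],
  [0,0,0.03,0],
  [0,0,0.025,0],
  [0,0,0.013,0],
  [0,0,0,0],
], newtons=25)

```text
time: 20.88
tcp_pos: [0.56, 0.0708, 0.1134]
orientation: [-0.0, 0.039, 0.999, 0.0]
force: [-0.0, 0.1, -0.1]
finger_gap: 0.498
gripper_force: 0.0
```

Run:
```python
from h import *
import pickle
s=ctrl.state();print(s['tcp_pos'],yawy(),s['force'])
c=cal('wrist');f=ctrl.grab_frame('wrist'); cv2.imwrite('pics/w10.png',f); pickle.dump(c,open('w10.pkl','wb'))
u,v=map(int,proj(c,[.5536,.071,.143]));print(u,v); g=f.astype(float).mean(2)
print(g[v-3:v+4,u-45:u+46].mean(0).round().astype(int)); print(g[v-40:v+40:2,u-3:u+4].mean(1).round().astype(int))
# tray segmentation in top0
t=cv2.imread('pics/top0.png').astype(float); r=t[...,2]/t[...,0]; r=cv2.GaussianBlur(r,(5,5),0); print('ratio',r[251,180],r[251,215],r[290,180],r[265,160])
```

```text
[0.56000008 0.07082102 0.11336171] 1.4926112742426458 [-0.04782946  0.12891332 -0.06162887]
252 270
[120 120 120 120 121 120 121 120 120 120 121 121 121 120 120 121 121 121
 120 120 121 122 121 121 120 121 121 121 121 120 118 105  95 104 114 118
 122 125 128 132 134 133 133 133 134 134 135 135 134 134 134 134 133 133
 133 132 128 122 117 110 105  95  88 100 114 120 121 120 121 121 121 120
 120 121 121 121 120 121 121 120 121 120 120 117 104  92  87  86  82  62
  43]
[122 122 122 122 121 122 115  99 114 121 130 133 134 133 134 133 133 134
 134 133 135 134 135 135 134 134 134 134 133 133 133 131 131 127 116 104
  83  86  86  86]
ratio 1.1097391379573933 1.2610512721391924 1.2475566932598505 1.1148059539409825<stdin>:8: RuntimeWarning: divide by zero encountered in divide
<stdin>:8: RuntimeWarning: invalid value encountered in divide
```

move_arm([
  [0,0,0,0],
  [0,0,0,0],
  [0,0,0,0],
  [0,0,0,0],
  [0,0,0,0],
], claw=1)

```text
time: 21.55
tcp_pos: [0.561, 0.0708, 0.1144]
orientation: [0.001, 0.039, 0.999, 0.0]
force: [-0.3, 1.0, 6.6]
finger_gap: 0.138
gripper_force: 25.2
```

move_arm([
  [0,0,-0.003,0],
  [-0.001,0,-0.003,0],
  [-0.001,0,-0.003,0],
  [-0.001,0,-0.003,0],
  [0,0,0,0],
])

```text
time: 22.18
tcp_pos: [0.5635, 0.0704, 0.1253]
orientation: [-0.0, 0.039, 0.999, 0.0]
force: [1.6, -0.5, -3.1]
finger_gap: 0.133
gripper_force: 24.6
```

Run:
```python
from h import *
import pickle
s=ctrl.state();print(s['tcp_pos'],yawy(),s['force'],s['ft_torque'])
c=cal('wrist');f=ctrl.grab_frame('wrist'); cv2.imwrite('pics/w11.png',f); pickle.dump(c,open('w11.pkl','wb'))
t=cv2.imread('pics/top0.png').astype(float); r=cv2.GaussianBlur(t[...,2]+1,(3,3),0)/cv2.GaussianBlur(t[...,0]+1,(3,3),0)
m=(r<1.18).astype(np.uint8); n,l,st,ce=cv2.connectedComponentsWithStats(m); k=l[251,180]; print(st[k],ce[k])
ct=cal('top');cnt=max(cv2.findContours((l==k).astype(np.uint8),0,2)[0],key=cv2.contourArea); b=cv2.boxPoints(cv2.minAreaRect(cnt))
w=np.array([plane(ct,*p,.012) for p in b]);print(w.round(4),w.mean(0).round(4))
for i in range(4): d=w[(i+1)%4]-w[i];print(np.linalg.norm(d).round(4),np.arctan2(d[1],d[0]).round(3))
```

```text
[0.56350308 0.07038784 0.12528785] 1.492945743599814 [ 1.60548775 -0.50443665 -3.09245179] [0.00451772 0.04606833 0.07579294]
[ 151  228   56   49 2595] [178.90327553 252.11483622]
[[0.455  0.3432 0.012 ]
 [0.4578 0.1932 0.012 ]
 [0.3299 0.1903 0.012 ]
 [0.3259 0.3391 0.012 ]] [0.3922 0.2664 0.012 ]
0.15 -1.552
0.1279 -3.119
0.1489 1.597
0.1291 0.031
```

move_arm([
  [-0.001,0,-0.003,0],
  [0,0,-0.003,0],
  [0,0,0.001,0],
  [0,0,0.001,0],
  [0,0,0,0],
])

```text
time: 22.85
tcp_pos: [0.5645, 0.0703, 0.1295]
orientation: [0.0, 0.039, 0.999, 0.0]
force: [0.1, 0.6, -0.6]
finger_gap: 0.138
gripper_force: 25.0
```

move_arm([
  [0.003,0,0,0],
  [0.004,0,0,0],
  [0,0,0,0],
])

```text
time: 23.22
tcp_pos: [0.557, 0.0709, 0.1294]
orientation: [-0.0, 0.039, 0.999, 0.0]
force: [0.9, -0.9, -0.7]
finger_gap: 0.14
gripper_force: 25.0
```

Run:
```python
from h import *
s=ctrl.state();print(s['tcp_pos'],yawy(),s['force'],s['ft_torque'])
```

```text
[0.55703757 0.07093007 0.12937196] 1.4931006724964428 [ 0.94055306 -0.85281469 -0.6685843 ] [-0.02027958  0.02121298  0.00112451]
```

move_arm([
  [0.004,0,0,0],
  [0.004,0,0,0],
  [0.004,0,0,0],
  [0.003,0,0,0],
  [0,0,0,0],
])

```text
time: 23.85
tcp_pos: [0.5423, 0.0721, 0.1294]
orientation: [-0.0, 0.039, 0.999, 0.0]
force: [-0.1, -0.6, -0.6]
finger_gap: 0.136
gripper_force: 25.0
```

move_arm([
  [0,0,-0.006,0],
  [0,0,-0.01,0],
  [0,0,-0.015,0],
  [0,0,-0.02,0],
  [0,0,0,0],
])

```text
time: 24.48
tcp_pos: [0.5437, 0.072, 0.1826]
orientation: [0.002, 0.039, 0.999, 0.0]
force: [-0.4, 0.3, -0.4]
finger_gap: 0.135
gripper_force: 25.0
```

Run:
```python
from h import *
import pickle
s=ctrl.state();p=s['tcp_pos'];print(p,yawy(),s['force'],s['ft_torque'],s['finger_gap'])
for i in range(1):
    c=cal('wrist');f=ctrl.grab_frame('wrist'); cv2.imwrite('pics/w12.png',f); pickle.dump(c,open('w12.pkl','wb'))
sc=ctrl.grab_frame('scene');cv2.imwrite('pics/scene12.png',sc)
# lid front-edge position in the wrist image: column profile, darkness under front edge
g=f.astype(float).mean(2)
for u in (215,235,275,295): print(u,g[150:300:3,u-2:u+3].mean(1).round().astype(int))
for tilt in (0,.1,.2,.3):
    # lid front edge centre relative to grip point (30 up the tab): (-.044+.0367, z -.0272-.005..)
    G=p+[0,0,.019+.0]; d=np.array([-.0073,-.0272]); ca,sa=np.cos(tilt),np.sin(tilt)
    x=d[0]*ca+d[1]*sa; z=-d[0]*sa+d[1]*ca
    print(tilt,np.round(proj(c,G+[x,0,z])))
```

```text
[0.54371392 0.07201915 0.18260335] 1.492998671019751 [-0.42353527  0.27437633 -0.35099013] [-0.02616165  0.05133038  0.04661672] 0.13454888162973688
215 [125 125 125 142 129 135 136 135 135  94 126 144 178 175 169  92  89  88
  89  88  87  83 108 117 110 108 110 111 109 109 109  69  68  71  77  80
  89  97 104 102  41  40  40  39  39  38  35  36  36  35]
235 [177 179 183 184 179 181 181 181 182 127 137 147 177 175 167  90  89  88
  89  89  87  83 106 116 111 109 110  94  73  69  63  65  72  86  90  89
  87  87  86  87  87  85  86  85  85  84  83  83  79  62]
275 [183 183 183 182 179 180 182 181 180 117 145 160 180 175 149  88  88  87
  88  87  86  83 107 116 110 110 110 107 117 117 115 116 115 115 116 116
 116 117 115 124 145  74  55  43  40  35  35  31  34  31]
295 [132 134 133 136 135 134 134 132 133  90 134 162 178 174 133  87  86  88
  88  87  86  84 106 115 109 108 109 109 108 108 108 107  87  65  60  45
  46  40  39  37  39  39  46  45  41  38  37  35  36  33]
0 [251. 230.]
0.1 [251. 225.]
0.2 [250. 221.]
0.3 [250. 217.]
```

Run:
```python
from h import *
plan([.361,.2657,.17],1.594,n=10)
```

```text
10 [[0.02,0.018,0.001,-0.01],[0.019,0.018,0.001,-0.01],[0.019,0.018,0.001,-0.01],[0.019,0.019,0.001,-0.01],[0.019,0.018,0.001,-0.01],[0.019,0.019,0.001,-0.01],[0.018,0.019,0.001,-0.01],[0.019,0.02,0.001,-0.01],[0.018,0.019,0.001,-0.01],[0.018,0.02,0.001,-0.01]] end [0.3606 0.2661 0.1704] 1.593
```

move_arm([
  [0.01,0.009,0,0],
  [0.02,0.018,0.001,-0.01],
  [0.019,0.018,0.001,-0.01],
  [0.019,0.018,0.001,-0.01],
  [0.019,0.019,0.001,-0.01],
  [0.019,0.018,0.001,-0.01],
  [0.019,0.019,0.001,-0.01],
  [0.018,0.019,0.001,-0.01],
  [0.019,0.02,0.001,-0.01],
  [0.018,0.019,0.001,-0.01],
  [0.009,0.01,0.001,-0.02],
  [0,0,0,0],
])

```text
time: 26.08
tcp_pos: [0.3597, 0.2664, 0.17]
orientation: [-0.0, -0.017, 1.0, -0.0]
force: [-0.3, -0.2, -1.1]
finger_gap: 0.139
gripper_force: 25.0
```

move_arm([
  [0,0,0.02,0],
  [0,0,0.03,0],
  [0,0,0.03,0],
  [0,0,0.02,0],
  [0,0,0,0],
  [0,0,0,0],
])

```text
time: 26.82
tcp_pos: [0.3613, 0.2659, 0.0709]
orientation: [0.0, -0.016, 1.0, 0.0]
force: [-0.2, 0.8, -0.3]
finger_gap: 0.135
gripper_force: 24.9
```

Run:
```python
from h import *
import pickle
s=ctrl.state();p=s['tcp_pos'];print(p,yawy(),s['force'],s['ft_torque'],s['finger_gap'])
c=cal('wrist');f=ctrl.grab_frame('wrist'); cv2.imwrite('pics/w13.png',f); pickle.dump(c,open('w13.pkl','wb'))
```

```text
[0.36129201 0.26594753 0.07091745] 1.602373185012749 [-0.16622233  0.78412487 -0.33376445] [ 0.01638865 -0.02137095  0.03894344] 0.13466228465684021
```

move_arm([
  [0,0,0.006,0],
  [0,0,0.006,0],
  [0,0,0.006,0],
  [0,0,0.004,0],
  [0,0,0,0],
])

```text
time: 27.5
tcp_pos: [0.3603, 0.2659, 0.0479]
orientation: [-0.0, -0.016, 1.0, -0.0]
force: [0.2, 0.2, -0.9]
finger_gap: 0.136
gripper_force: 24.9
```

move_arm([
  [0,0,0.003,0],
  [0,0,0.003,0],
  [0,0,0.003,0],
  [0,0,0,0],
])

```text
time: 28.0
tcp_pos: [0.3604, 0.2659, 0.0391]
orientation: [-0.0, -0.016, 1.0, -0.0]
force: [0.1, -0.3, -0.7]
finger_gap: 0.139
gripper_force: 24.9
```

move_arm([
  [0.001,0,0.003,0],
  [0.001,0,0.003,0],
  [0,0,0,0],
])

```text
time: 28.38
tcp_pos: [0.358, 0.266, 0.0334]
orientation: [-0.0, -0.016, 1.0, 0.0]
force: [-1.5, -0.9, 2.4]
finger_gap: 0.137
gripper_force: 25.7
```

move_arm([
  [0.001,0,0.002,0],
  [0.001,0,0.002,0],
  [0,0,0.001,0],
  [0,0,0,0],
])

```text
time: 28.88
tcp_pos: [0.3561, 0.2659, 0.0285]
orientation: [-0.0, -0.016, 1.0, 0.0]
force: [-2.9, 0.4, 5.2]
finger_gap: 0.138
gripper_force: 26.1
```

move_arm([
  [0,0,0.001,0],
  [0,0,0.001,0],
  [0,0,0,0],
])

```text
time: 29.25
tcp_pos: [0.3562, 0.2659, 0.0265]
orientation: [-0.0, -0.016, 1.0, 0.0]
force: [-2.8, -0.8, 4.7]
finger_gap: 0.136
gripper_force: 26.1
```

move_arm([
  [0,0,0.001,0],
  [0,0,0,0],
])

```text
time: 29.5
tcp_pos: [0.3563, 0.266, 0.0263]
orientation: [0.0, -0.016, 1.0, 0.0]
force: [-6.1, -1.9, 17.3]
finger_gap: 0.135
gripper_force: 27.8
```

move_arm([
  [0,0,0.001,0],
  [0,0,0,0],
])

```text
time: 29.75
tcp_pos: [0.3563, 0.266, 0.0262]
orientation: [0.0, -0.016, 1.0, 0.0]
force: [-8.6, -3.6, 29.3]
finger_gap: 0.132
gripper_force: 29.7
```

move_arm([
  [0,0,-0.001,0],
  [0,0,-0.001,0],
  [0,0,0,0],
])

```text
time: 30.12
tcp_pos: [0.3568, 0.266, 0.0263]
orientation: [0.0, -0.016, 1.0, 0.0]
force: [-1.4, 0.3, 4.1]
finger_gap: 0.137
gripper_force: 26.0
```

move_arm([
  [0,0,0,0],
  [0,0,0,0],
  [0,0,0,0],
  [0,0,0,0],
  [0,0,-0.02,0],
  [0,0,-0.04,0],
  [0,0,-0.05,0],
  [0,0,-0.05,0],
  [0,0,0,0],
  [0,0,0,0],
], claw=0.2)

```text
time: 31.38
tcp_pos: [0.356, 0.2656, 0.1857]
orientation: [-0.0, -0.016, 1.0, -0.0]
force: [0.1, -0.0, -0.6]
finger_gap: 0.397
gripper_force: 0.0
```

Run:
```python
from h import *
s=ctrl.state();p=s['tcp_pos'];print(p,yawy(),s['force'],s['finger_gap'],s['time'])
c=cal('wrist');f=ctrl.grab_frame('wrist'); cv2.imwrite('pics/w14.png',f)
g=f.astype(float).mean(2)
# check lid: predicted flat corners on z=.014 versus the image
yaw=.031;C=np.array([.3562+.0367,.2659+.0367*yaw]);Rm=np.array([[np.cos(yaw),-np.sin(yaw)],[np.sin(yaw),np.cos(yaw)]])
for d in [(-.044,-.052),(-.044,.052),(.044,-.052),(.044,.052)]:
    print(d,np.round(proj(c,np.r_[C+Rm@d,.014])))
hsv=cv2.cvtColor(f,cv2.COLOR_BGR2HSV); r=(f[...,2]+1.)/(f[...,0]+1.)
u=int(proj(c,np.r_[C+Rm@(-.044,.03),.014])[0]); print('col',u)
for uu in (u,u-60): print(uu,g[60:330:4,uu].round().astype(int),np.round(r[60:330:8,uu],2))
v=int(proj(c,np.r_[C+Rm@(-.03,0),.014])[1]);print('row',v,g[v,100:420:4].round().astype(int))
t=ctrl.grab_frame('top');cv2.imwrite('pics/top14.png',t);ct=cal('top')
# did anything move? compare top frames outside arm
o=cv2.imread('pics/top0.png');df=(cv2.absdiff(o,t).max(2)>45).astype(np.uint8);df=cv2.morphologyEx(df,cv2.MORPH_OPEN,np.ones((3,3)))
n,l,st,ce=cv2.connectedComponentsWithStats(df)
for i in range(1,n): print(st[i],plane(ct,*ce[i],.03)[:2].round(3))
```

```text
[0.35602824 0.26563993 0.18573485] 1.6029846188831591 [ 0.1084978  -0.04006797 -0.58136221] 0.3968617181732631 31.375
(-0.044, -0.052) [195. 165.]
(-0.044, 0.052) [307. 165.]
(0.044, -0.052) [199. 252.]
(0.044, 0.052) [303. 252.]
col 283
283 [158 160 155 157 156 158 159 163 155 157 160 160 161 161 156 157 160 161
 158 156 131 128 101  99 138 135 112 102 102 102  98 100 103  99 102 104
  97 100  98  99 102  99 100 100  99 100 100  99  93 125 122 116 120 135
 161 162 158 159 160 160 163 160 158 155 159 157 157 159] [1.19 1.19 1.18 1.18 1.19 1.18 1.18 1.18 1.18 1.19 1.18 1.11 1.1  1.14
 1.15 1.15 1.12 1.16 1.15 1.14 1.16 1.17 1.17 1.15 1.1  1.1  1.2  1.18
 1.19 1.18 1.17 1.19 1.19 1.19]
223 [157 159 158 157 156 154 159 160 158 155 156 161 161 155 156 154 155 159
 159 159 141 134  96 100 137 135 114 101 101 102 100 102  99 101 100  99
  99  99  99 100  99 100  97  98 101 102 102 100  98 124 125 112 111 134
 159 158 160 160 160 156 160 159 161 154 156 161 153 157] [1.19 1.19 1.2  1.18 1.19 1.2  1.18 1.18 1.19 1.19 1.17 1.18 1.1  1.12
 1.15 1.16 1.14 1.15 1.16 1.17 1.17 1.15 1.16 1.15 1.12
[... 701 characters left out ...]
 5  45] [ 0.634 -0.016]
[291 174   8   7  51] [ 0.596 -0.041]
[232 177   3   4  12] [0.59  0.122]
[172 188   3   3   9] [0.56  0.283]
[177 189   3   3   9] [0.557 0.269]
[241 188   4   3  12] [0.562 0.096]
[297 188   3   3   9] [ 0.564 -0.051]
[230 190   3   3   9] [0.556 0.127]
[278 190   4   3  12] [ 0.558 -0.002]
[285 191   4   3  12] [ 0.555 -0.021]
[186 192  16  33 352] [0.508 0.224]
[301 193   5   3  15] [ 0.551 -0.065]
[177 194   3   7  21] [0.538 0.268]
[233 234  17  81 744] [0.316 0.102]
[   80   236   148   148 10900] [0.206 0.323]
[297 277   7   5  26] [ 0.327 -0.058]
[252 307   8  16  90] [0.236 0.056]
[307 312  13  30 228] [ 0.198 -0.096]
[   0  337   79   47 2399] [0.069 0.67 ]
```

Run:
```python
from h import *
plan([.5073,.0998,.2565],1.49,n=6)
```

```text
6 [[-0.024,-0.028,-0.012,0.02],[-0.025,-0.028,-0.012,0.02],[-0.026,-0.028,-0.012,0.02],[-0.026,-0.027,-0.012,0.02],[-0.026,-0.026,-0.012,0.01],[-0.027,-0.026,-0.012,0.02]] end [0.5071 0.0999 0.2569] 1.493
```

move_arm([
  [-0.024,-0.028,-0.012,0.02],
  [-0.025,-0.028,-0.012,0.02],
  [-0.026,-0.028,-0.012,0.02],
  [-0.026,-0.027,-0.012,0.02],
  [-0.026,-0.026,-0.012,0.01],
  [-0.027,-0.026,-0.012,0.02],
  [0,0,0,0],
  [0,0,0,0],
])

```text
time: 32.48
tcp_pos: [0.507, 0.1006, 0.2568]
orientation: [-0.002, 0.039, 0.999, 0.0]
force: [0.5, -0.9, 0.5]
finger_gap: 0.401
gripper_force: 0.0
```

Run:
```python
from h import *
s=ctrl.state();print(s['tcp_pos'],yawy())
c=cal('wrist');f=ctrl.grab_frame('wrist'); cv2.imwrite('pics/w15.png',f);g=f.astype(float).mean(2)
u,v=map(int,proj(c,[.5375,.1784,.041]))
for r in range(v-10,v+16,3): print(r,g[r,u-8:u+9].round().astype(int))
# knob bar dark region orientation vs rail
m=(f.max(2)<75).astype(np.uint8);n,l,st,ce=cv2.connectedComponentsWithStats(m)
o=cv2.imread('pics/w9.png');mo=(o.max(2)<75).astype(np.uint8)
for mm in (m,mo):
    n,l,st,ce=cv2.connectedComponentsWithStats(mm[100:170,120:230]); k=1+st[1:,4].argmax(); ct=max(cv2.findContours((l==k).astype(np.uint8),0,2)[0],key=cv2.contourArea); print(st[k],cv2.minAreaRect(ct))
t=ctrl.grab_frame('top');cv2.imwrite('pics/top15.png',t);a=cv2.imread('pics/top0.png')
def cen(im,x0,y0,w,h): 
    q=im[y0:y0+h,x0:x0+w].astype(float).mean(2); q=np.clip(q-150,0,None); yy,xx=np.mgrid[:h,:w]; return (q*xx).sum()/(q.sum()+1e-9),(q*yy).sum()/(q.sum()+1e-9),q.sum()
print('vial',a[129:144:2,246:262:2].mean(2).round().astype(int),t[129:144:2,246:262:2].mean(2).round().astype(int))
```

```text
[0.50701035 0.10058698 0.25677266] 1.4928851565438437
176 [129 130 126 126 125 126 120  91  69  69  84 111 121 127 133 134 134]
179 [129 132 133 131 131 128 124  92  72  68  84 115 124 130 127 143 166]
182 [131 130 132 131 131 126 114  87  71  71  84 115 127 129 130 140 166]
185 [130 130 130 129 129 127 114  90  76  73  92 114 128 129 130 139 163]
188 [129 131 129 124 129 129 122 103  86  92 108 124 128 128 128 139 161]
191 [127 129 129 130 127 126 112  87  72  82 108 125 128 129 130 140 158]
194 [122 121 124 122 124 122 108  83  69  78 111 120 123 125 124 134 158]
197 [77 76 73 75 77 76 70 63 67 67 77 81 79 74 80 76 74]
200 [97 96 98 96 94 91 82 75 75 81 90 94 96 97 96 98 97]
[ 31  39  50  22 702] ((56.038726806640625, 53.49162292480469), (20.737030029296875, 47.8932991027832), 77.79953002929688)
[ 31  39  50  21 693] ((56.15385437011719, 52.76923370361328), (20.003849029541016, 48.244571685791016), 78.69007110595703)
vial [[ 86  85  87  88  87  87 128 141]
 [ 88  88 108 128 127 101 128 139]
 [ 85 100 144 149 150 131 127 139]
 [ 85 104 149 151 151 143 128 134]
 [ 86  92 137 150 151 127 111 139]
 [ 85  83  91 114 110  89  97 138]
 [ 86  89  83  84  84  82  86 124]
 [ 89  88  87  86  85  85  87 125]] [[ 92  90  91  92  90  92  94  93]
 [ 92  92  94  98  98  94  93  91]
 [ 91  91 100 103 101  97  89  91]
 [ 91  88 102 103 103  99  89  88]
 [ 92  87  94 102 101  90  88  92]
 [ 91  88  76  77  77  78  90  93]
 [ 91  93  88  87  88  87  90  91]
 [ 92  93  91  92  91  91  92  91]]
```

```bash
python3 -c "
from cell import ctrl
print(ctrl.hand_in())"
```

```text
the job is handed in; nothing more can be done
None
```

I clamped the carriage with its pointer within about 0.4 mm of the index blade, set the lid down flat and right way up in the tray, and handed the job in after about 32.5 s; the checks I made showed nothing else moved.

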